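Roll down the new sheet on the ludo box

TASK

The self-adhesive ludo sheet on the lid of the wooden box has only been laid in place: roll it down with the craft roller that lies on the bare wood at one end of the lid. Press down on top of the roller with the fingertips and keep pressing while it rolls, in one stroke or several, across the whole sheet from this end to the other, then leave it at rest on the bare wood at the far end, square to the lid, without sticking out over the lid's sides. Roll it only: do not lift, carry or drag the roller, and leave the other things on the table alone.

Things in the scene. Friction and masses are not known exactly. Their poses are not given: they have to be found in the camera images.
- ludo_box: Flat closed wooden box, brass hinges on its sides, fixed. 230 (its x) x 210 (its y) x 40 mm high; flat lid top 40 mm above the table. Origin: centre of its underside, z up. Its x axis points away from the robot within 0.5 rad, the way the roller must go. The roller starts on the bare wood at the -x end (x -115 to -55 mm).
- sheet (a point): Centre of the ludo sheet on the lid top: off-white with red, blue, green and yellow squares, stuck flat, of no thickness that matters, 110 mm along the box's x (-55 to +55 mm) by 150 mm along its y. Axes as the box's.
- far_end (a point): Middle of the bare wood at the far (+x) end of the lid, on the lid top, 85 mm from the sheet's centre. This bare strip runs from x = +55 to +115 mm of the box, 210 mm wide.
- roller: Teal hard-silicone cylinder with pale wooden ends, no handles, 50 mm diameter, 170 mm long, 0.25 to 0.36 kg. Origin: middle of its axis, 65 mm above the table (top at 90 mm). Its y axis is the cylinder's axis, near parallel to the box's y; x and z turn as it rolls. Stays where let go at rest. Fingertips pressing on top do not slip; it goes half as far as they do.
- ludo_cup: Wooden ludo cup, upright, 64 mm wide, 82 mm high, beside the box; origin: centre of its underside. Leave alone.
- whistle: White plastic whistle lying flat, about 50 x 23 x 19 mm, beside the box; origin: under its round barrel. Leave alone.
- die: Wooden die, 18 mm cube, beside the box; origin: centre of its underside. Leave alone.
- pencil_pot: Red hard silicone pencil pot, 74 mm wide, 98 mm high, with pencils reaching to about 175 mm, right side of the table; origin: centre of its underside. Leave alone.
- stapler: Steel mini stapler, 64 x 20 x 32 mm, left side; origin: centre of its underside. Leave alone.
- counter_tray: Plywood tray of coloured counters, 120 x 120 x 22 mm, left side; origin: centre of its underside. Leave alone.
Things that resemble listed ones, but are neither listed nor needed, are in the scene too. There is more than one size of the roller; the job needs the smallest.

How it is judged:
By the outcome, as a careful person would: the job done as asked, in the order asked, and still so for the second after the job is handed in, with the robot touching nothing.
It also fails if it takes over 61 s, if anything falls off the work surface, if the arm or the gripper's body presses on something with over 40 N, if the wrist force passes 120 N, or if a joint passes its speed limit or range.

ROBOT

A 6-joint arm with a two-finger parallel gripper is mounted at the origin on the work surface. World frame = base frame: x ahead of the robot, y to its left, z up, the work surface at z = 0. Lengths are in m, angles in rad, forces in N, time in s.
With the tool pointing down it reaches from about 0.25 to 0.8 m from the base axis. Payload 8.5 kg.
Tool frame: the origin (TCP) lies at the very end of the fingers, on their centre line; the grasp point (between the pads) lies 19 mm behind it; x points along the fingers, y is the direction in which the jaws open and shut, and the axes are right-handed (so a half turn about x gives the same grasp; the last joint's range is limited). The gripper opens to 85 mm and grips with 20 to 120 N. Pads are 22 mm wide; open, the fingers measure 114 mm over their backs; the gripper's body (76 mm by 85 mm) begins 54 mm behind the grasp point. The pads swing forward as they close: fully open they stand 13 mm farther back than shut.
Start: joints at [-1.242, 0.238, -0.013, 1.319, 0, 1.571], TCP at [0.17, -0.497, 0.231] pointing down, gripper open.
Joint ranges: [-2.66, 2.66], [-1.03, 1.9], [-1.14, 1.46], [-1.82, 2.27], [-1.45, 1.34], [-3.14, 3.14]. Speed limits (rad/s): [2.22, 2.22, 2.79, 3.14, 3.14, 3.14].

INTERFACE

Orientations are given as a rotation vector (axis times angle).
In Python, from cell import * gives the robot as it stands.
- The arm moves only by the shell command python3 -m jog 'ROWS' [OPENING] [FORCE]. ROWS is JSON, a list of rows, each an object of numbers: "x", "y", "z": the shift along the world's x, y, z in cm; "wx", "wy", "wz": the turn, a rotation vector about the world's x, y, z in rad. In form: [{"x": .., "y": .., "z": .., "wx": .., "wy": .., "wz": ..}, ...]. A call has 1 to 10 rows; each row is the pose to reach, as a shift and turn from the pose commanded when the call began; what a row does not reach only later rows make up. A row lasts 1/10 s, in which the tool goes at most 50 mm and 8.59 degrees, less where a joint would pass 70% of its speed; a pose out of reach is approached as far as the arm can. A call with a gripper value outside its range is refused whole. OPENING is the closure in counts, from 0 (fully open) to 255 (shut), set as the call begins (- or left out, the last holds). The fingers move at their own pace and stop on an object; FORCE is the grip in N (left out, the last holds). Time passes only in rows, so rows that repeat a pose let the fingers close. It gives the time, the measured TCP pose, the force and the opening at its end, in the units of the state.
- observe(): the state, without advancing time (a new reading comes with each control period).
- read_camera(name): name is "scene" or "top" or "wrist"; returns a dict with "frame" (400x640x3 uint8, red, green, blue), "mtx" (3x3 intrinsics, pixels), "position" and "rotation" of the camera in the world; the wrist camera has in their place "T_tool_cam" (4x4, takes a point from camera to tool coordinates, whose origin is the TCP and whose axes are the tool frame's). Camera axes: x right, y up, looking along -z (the intrinsics and any distortion apply to the point x, -y, -z); pixel columns grow to the right and rows downward; lengths in m; the calibration is good to about 2 mm. A picture is of the moment at which its call begins: read the wrist's pose just before it. There is no depth.
- hand_in(): hands the job in, once; it reports no verdict.
Trained networks look in the newest picture that a camera, given by its name, has taken for a name from the list of things; names that differ only in an ending like _2 or _b are one class to them, and where a whole thing is asked for, a point or a joint stands for the part that bears it (a point fixed in the world has none). Each returns a list of dicts, best first, with "confidence" (0 to 1); they miss things now and then, are a little off and sometimes report something else, mostly with a low value. They report only what shows in the picture. A call takes as long as a camera call. They do not tell look-alikes from the thing itself.
- boxes_of(camera, thing): "rect" ([centre column, centre row, width, height] in pixels, round what is visible of it).
- cut_out(camera, thing): "mask" (400x640 bool, what is visible of it) and "rect" ([centre column, centre row, width, height] in pixels, round what is visible of it).
- mark_of(camera, thing): "at" ([column, row] in pixels: a listed point, or the origin of a listed thing).
The state is a dict: "time": time; "q": joint angles; "joint_velocities": joint speeds; "joint_torque": joint torques, N m; "tool_pos": TCP position; "eef_rot": TCP orientation; "contact_force": force on the tool from outside, world axes, zero at the start; "torque": the same for the moment, N m; "gripper_width": opening from 0.0 (shut) to 1.0 (fully open).
Only numpy, scipy, OpenCV 4.12 (cv2) and the standard library are available. Lean on these libraries where they do the work, as an engineer would, in place of code of your own. Each camera call takes 0.05 s, during which the arm holds its last target.

## Working session

There is one attempt and no reset: what is moved stays moved. The work goes in short steps, Python scripts to look and compute and a shell command to move; the robot and the scene stay as the last step left them, time stands still between calls to the robot, and variables do not carry over. Pictures are saved under pics/ and viewed, and the job is handed in when it is done.

```bash
mkdir -p pics; ls; python3 - <<'E'
from cell import *
import cv2
s=observe()
print(s)
for n in ["scene","top","wrist"]:
    r=read_camera(n); cv2.imwrite(f"pics/{n}0.png",r["frame"][:,:,::-1])
    print(n,r["mtx"],r.get("position"),r.get("rotation"),r.get("T_tool_cam"),[k for k in r])
    for t in ["roller","ludo_box","sheet","far_end"]:
        print(t,[(b["confidence"],[round(float(v)) for v in b["rect"]]) for b in boxes_of(n,t)] if t not in("sheet","far_end") else "", [(m["confidence"],m["at"]) for m in mark_of(n,t)])
E
```

```text
pics
{'time': 0.0, 'q': array([-1.24202276e+00,  2.38777550e-01, -1.42583306e-02,  1.31917723e+00,
        5.77156820e-06,  1.57079455e+00]), 'joint_velocities': array([ 0.00084657,  0.00052594,  0.00033397, -0.00174841,  0.00135763,
       -0.00084853]), 'joint_torque': array([ 1.73358876e-03, -5.38779116e+01,  3.46436691e+01,  1.85467943e-02,
        1.58131360e-05, -6.77010703e-06]), 'tool_pos': array([ 0.16938325, -0.49649375,  0.23067772]), 'eef_rot': array([ 2.04376241,  0.34051654, -2.04423099]), 'contact_force': array([-0.40015866,  0.62533525,  0.00646248]), 'torque': array([ 0.01923927,  0.00922375, -0.01833424]), 'gripper_width': 0.9990035025628868}
scene [[486.91222176   0.         314.35592885]
 [  0.         486.91222176 202.98405905]
 [  0.           0.           1.        ]] [ 1.26142839 -0.61136644  0.84039527] [0.85828218 0.41081021 0.85128779] None ['frame', 'mtx', 'position', 'rotation']
roller [(0.8, [307, 215, 65, 34]), (0.74, [170, 209, 98, 58]), (0.61, [356, 171, 88, 23])] [(0.72, [170.1, 208.9]), (0.66, [353.9, 168.5]), (0.59, [465.1, 191.7]), (0.58, [307.5, 
[... 570 characters left out ...]
[331, 181, 74, 82])] [(0.78, [327.2, 181.8]), (0.55, [336.7, 154.9])]
sheet  [(0.71, [332.8, 178.8]), (0.58, [282.6, 176.0])]
far_end  [(0.85, [336.5, 156.6])]
wrist [[295.14785933   0.         320.50788035]
 [  0.         295.14785933 198.97498252]
 [  0.           0.           1.        ]] None None [[-1.29426922e-03  2.62862390e-01 -9.64832467e-01 -1.42655748e-01]
 [ 9.99999140e-01  1.37026519e-04 -1.30411137e-03  1.02753691e-04]
 [-2.10594196e-04 -9.64833325e-01 -2.62862341e-01 -6.69856216e-02]
 [ 0.00000000e+00  0.00000000e+00  0.00000000e+00  1.00000000e+00]] ['frame', 'mtx', 'T_tool_cam']
roller [(0.93, [132, 70, 264, 130])] [(0.92, [141.5, 76.4])]
ludo_box [] []
sheet  []
far_end  []
```

View pics/scene0.png

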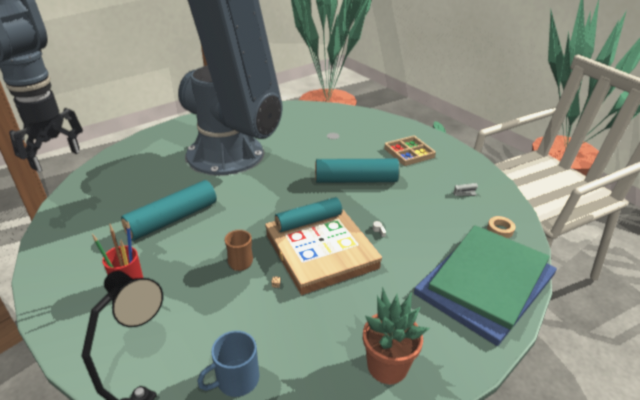

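View pics/top0.png

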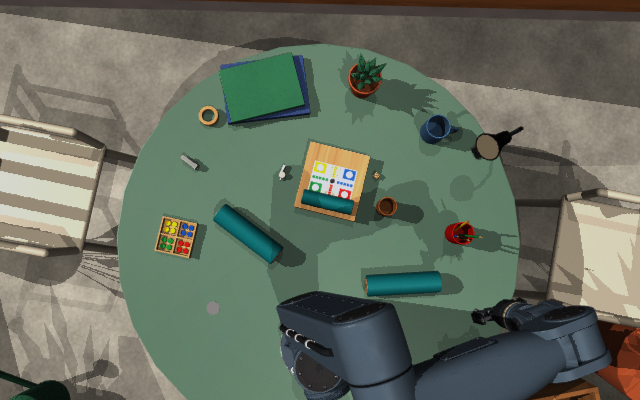

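```bash
python3 - <<'E'
import cv2
a=cv2.imread("pics/top0.png")[120:240,260:400];cv2.imwrite("pics/topcrop.png",cv2.resize(a,None,fx=5,fy=5,interpolation=cv2.INTER_CUBIC))
E
```

```text
(no output)
```

View pics/topcrop.png

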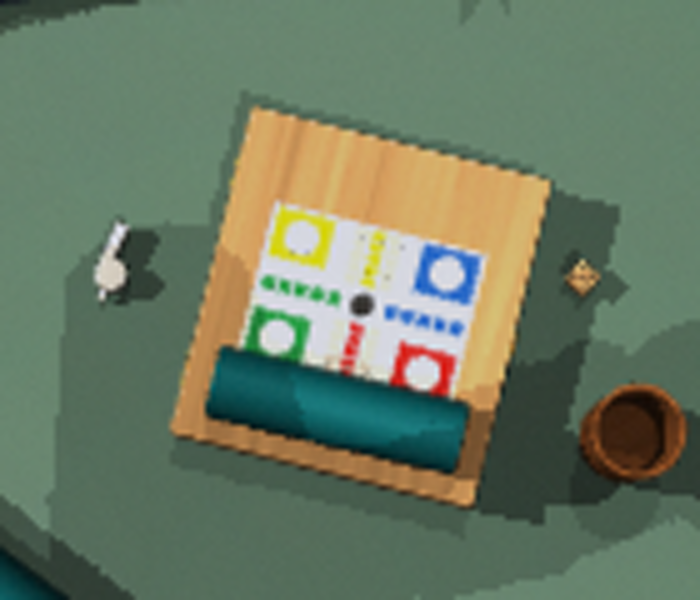

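The rollers are at top-view pixels (327,202), (247,235) and (404,284). The smallest one lies on the lid at (327,202), and the crop confirms it is that teal roller at the near end of the box. Next I measure it.

```bash
cat > h.py <<'E'
from cell import *
import numpy as np, cv2
from scipy.spatial.transform import Rotation as R
def pix2w(cam,px,z,s=None):
    px=np.atleast_2d(px).astype(float); K=cam["mtx"]
    d=np.c_[(px[:,0]-K[0,2])/K[0,0],-(px[:,1]-K[1,2])/K[1,1],-np.ones(len(px))]
    if cam.get("position") is not None:
        Rm=np.array(cam["rotation"]); Rm=R.from_rotvec(Rm).as_matrix() if Rm.ndim==1 else Rm; p=np.array(cam["position"])
    else:
        Rt=R.from_rotvec(s["eef_rot"]).as_matrix();T=cam["T_tool_cam"]
        Rm=Rt@T[:3,:3]; p=s["tool_pos"]+Rt@T[:3,3]
    w=d@Rm.T; return p+w*((z-p[2])/w[:,2])[:,None]
E
python3 - <<'E'
from h import *
s=observe(); print(R.from_rotvec(s["eef_rot"]).as_matrix().round(3))
c=read_camera("top")
cor=np.array([[250,107],[550,182],[472,505],[173,435]])/5+[260,120]-0.4
W=pix2w(c,cor,.04); print(W.round(4)); print("ctr",W.mean(0))
for i in range(4):
    d=W[(i+1)%4]-W[i]; print(np.linalg.norm(d),np.arctan2(d[1],d[0]))
for m in cut_out("top","roller"):
    r=cv2.minAreaRect(np.argwhere(m["mask"])[:,::-1].astype(np.float32)); 
    b=pix2w(c,cv2.boxPoints(r),.065); print(m["confidence"],r); print(b.round(4),b.mean(0).round(4)); d=b[1]-b[0];e=b[2]-b[1];print(np.linalg.norm(d),np.arctan2(d[1],d[0]),np.linalg.norm(e),np.arctan2(e[1],e[0]))
for n in("top","scene"):
    c=read_camera(n)
    for t,z in(("sheet",.04),("far_end",.04),("ludo_box",0),("roller",.065)):
        for m in mark_of(n,t): print(n,t,m["confidence"],pix2w(c,m["at"],z).round(4))
cr=c["frame"][180:300,250:390,::-1]; cv2.imwrite("pics/sc1.png",cv2.resize(cr,None,fx=5,fy=5,interpolation=cv2.INTER_CUBIC))
E
```

```text
[[-0.     0.323 -0.946]
 [ 0.    -0.946 -0.323]
 [-1.    -0.    -0.   ]]
[[ 0.6955  0.0422  0.04  ]
 [ 0.6478 -0.164   0.04  ]
 [ 0.4257 -0.1132  0.04  ]
 [ 0.4695  0.09    0.04  ]]
ctr [ 0.55961216 -0.0362291   0.04      ]
0.21159651733583837 -1.7984343023725864
0.2278008831738747 2.916688499276756
0.20784329280848043 1.3584445736710062
0.23101895731783292 -0.20858958420301696
0.97 ((327.0787048339844, 201.1655731201172), (51.76288604736328, 14.830296516418457), 13.240520477294922)
[[ 0.4818  0.0693  0.065 ]
 [ 0.5304  0.0589  0.065 ]
 [ 0.4938 -0.1101  0.065 ]
 [ 0.4453 -0.0993  0.065 ]] [ 0.4878 -0.0203  0.065 ]
0.04968546037832859 -0.20989005007163541 0.17292310299925745 -1.7842981671266667
0.89 ((247.36000061035156, 233.02001953125), (76.19999694824219, 22.399999618530273), 36.869895935058594)
[[0.421  0.3662 0.065 ]
 [0.4813 0.3238 0.065 ]
 [0.3333 0.1179 0.065 ]
 [0.2737 0.1608 0.065 ]] [0.3774 0.2422 0.065 ]
0.07380868423988711 -0.6125989284175162 0.25352825536760276 -2.194165782045714
0.68 ((402.98211669921875, 283.0619812011719), (22.30795669555664, 76.22224426269531), 87.6
[... 451 characters left out ...]
065 ]
0.11699886760715958 -0.1760244665470943 0.1238430330691031 -1.7718444464828278
top sheet 0.84 [[ 0.5595 -0.038   0.04  ]]
top sheet 0.21 [[0.3633 0.4883 0.04  ]]
top far_end 0.77 [[ 0.6505 -0.0609  0.04  ]]
top ludo_box 0.88 [[ 0.5586 -0.0242  0.    ]]
top ludo_box 0.71 [[0.3711 0.5027 0.    ]]
top roller 0.76 [[0.3884 0.2428 0.065 ]]
top roller 0.76 [[ 0.2274 -0.2721  0.065 ]]
top roller 0.66 [[ 0.4784 -0.0228  0.065 ]]
scene sheet 0.79 [[ 0.5537 -0.0338  0.04  ]]
scene ludo_box 0.58 [[ 0.5637 -0.0452  0.    ]]
scene roller 0.8 [[ 0.4837 -0.025   0.065 ]]
scene roller 0.76 [[ 0.2513 -0.2965  0.065 ]]
scene roller 0.74 [[0.4089 0.1968 0.065 ]]
scene roller 0.19 [[0.6246 0.0766 0.065 ]]
```

View pics/sc1.png

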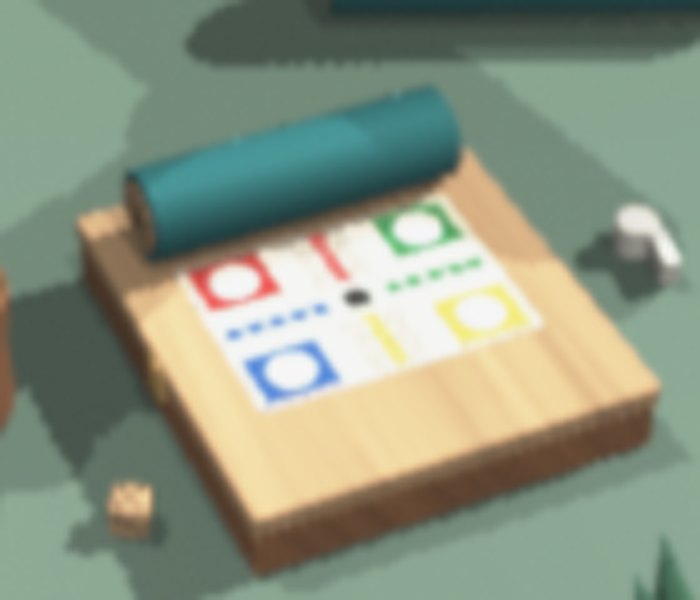

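```bash
python3 -m jog '[{"z":2,"y":1,"wz":0.13},{"z":4,"y":4,"wz":0.26},{"z":4,"y":7.5,"x":1,"wz":0.39},{"z":4,"y":11,"x":2,"wz":0.52},{"z":4,"y":14.5,"x":4,"wz":0.65},{"z":4,"y":18,"x":6,"wz":0.78},{"z":4,"y":21,"x":8,"wz":0.91},{"z":4,"y":24,"x":10,"wz":1.04},{"z":4,"y":27,"x":12,"wz":1.17},{"z":4,"y":30,"x":14,"wz":1.3}]' 0; python3 -c "
from cell import *; print(observe()['q'])"
```

```text
[-1.24199108e+00  2.38197236e-01 -1.34820755e-02  1.31922399e+00
 -3.63413046e-06  1.57079794e+00]schema error: expected keys x, y, z, wx, wy, wz
```

```bash
python3 -m jog '[{"x":0,"y":1,"z":2,"wx":0,"wy":0,"wz":0.13},{"x":0,"y":4,"z":4,"wx":0,"wy":0,"wz":0.26},{"x":1,"y":7.5,"z":4,"wx":0,"wy":0,"wz":0.39},{"x":2,"y":11,"z":4,"wx":0,"wy":0,"wz":0.52},{"x":4,"y":14.5,"z":4,"wx":0,"wy":0,"wz":0.65},{"x":6,"y":18,"z":4,"wx":0,"wy":0,"wz":0.78},{"x":8,"y":21,"z":4,"wx":0,"wy":0,"wz":0.91},{"x":10,"y":24,"z":4,"wx":0,"wy":0,"wz":1.04},{"x":12,"y":27,"z":4,"wx":0,"wy":0,"wz":1.17},{"x":14,"y":30,"z":4,"wx":0,"wy":0,"wz":1.3}]' 0; python3 -c "
from cell import *; s=observe(); print(s['q'],s['time'])"
```

```text
time: 2.65
tool_pos: [0.31, -0.1955, 0.2715]
eef_rot: [1.162, 1.238, -1.162]
contact_force: [0.4, -0.7, 0.0]
gripper_width: 1.002
[-5.62590124e-01 -4.83144313e-02 -2.36886024e-01  1.38150530e+00
 -4.89721866e-05  9.45022373e-01] 2.65
```

```bash
python3 -m jog '[{"x":1.5,"y":1.5,"z":0,"wx":0,"wy":0,"wz":0.13},{"x":3.5,"y":3.5,"z":0,"wx":0,"wy":0,"wz":0.26},{"x":5.5,"y":5.5,"z":0,"wx":0,"wy":0,"wz":0.39},{"x":7.5,"y":7.5,"z":0,"wx":0,"wy":0,"wz":0.52},{"x":9.5,"y":9.5,"z":0,"wx":0,"wy":0,"wz":0.65},{"x":11.5,"y":11.5,"z":-1,"wx":0,"wy":0,"wz":0.78},{"x":13.5,"y":13.5,"z":-3,"wx":0,"wy":0,"wz":0.91},{"x":15,"y":15.5,"z":-5,"wx":0,"wy":0,"wz":1.04},{"x":16.5,"y":17,"z":-7,"wx":0,"wy":0,"wz":1.17},{"x":16.5,"y":17.5,"z":-9,"wx":0,"wy":0,"wz":1.3}]' 0; python3 - <<'E'
from h import *
s=observe(); print(s['q'],s['tool_pos'],R.from_rotvec(s["eef_rot"]).as_matrix().round(4))
c=read_camera("wrist"); cv2.imwrite("pics/w2.png",c["frame"][:,:,::-1])
for m in mark_of("wrist","roller")+mark_of("wrist","sheet"): print(m)
E
```

```text
time: 3.65
tool_pos: [0.4762, -0.0205, 0.1803]
eef_rot: [0.162, 1.564, -0.161]
contact_force: [0.2, 0.1, 0.2]
gripper_width: 0.997
[-4.30391364e-02  1.79121892e-01 -2.23966610e-01  1.16685673e+00
  1.72558655e-04  1.62781152e-01] [ 0.47617495 -0.02045383  0.18032453] [[ 9.000e-04  2.044e-01  9.789e-01]
 [ 1.000e-04  9.789e-01 -2.044e-01]
 [-1.000e+00  3.000e-04  8.000e-04]]
{'at': [595.0, 12.3], 'confidence': 0.98}
{'at': [319.5, 205.6], 'confidence': 0.77}
{'at': [323.3, 261.2], 'confidence': 0.77}
```

View pics/w2.png

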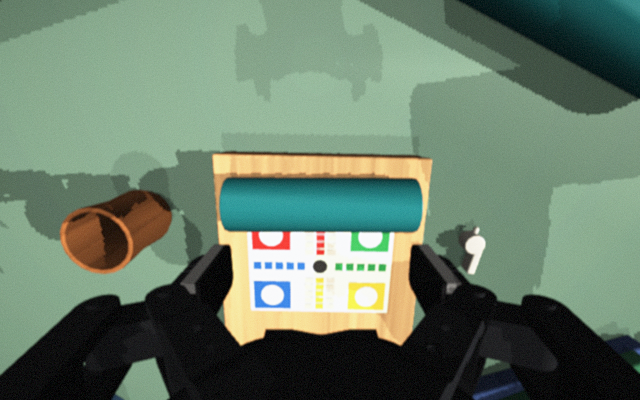

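```bash
cat >> h.py <<'E'
def wr(name,save=None):
    s=observe(); c=read_camera("wrist")
    if save: cv2.imwrite(save,c["frame"][:,:,::-1])
    t=s["tool_pos"]; print("t",s["time"],"tcp",t.round(4))
    return s,c
E
python3 - <<'E'
from h import *
s,c=wr("")
C=np.array([.5595,-.0365]); yaw=-.216; ex=np.array([np.cos(yaw),np.sin(yaw)]); ey=np.array([-ex[1],ex[0]])
f=lambda w:np.c_[(w[:,:2]-C)@ex,(w[:,:2]-C)@ey].round(4)
for m in cut_out("wrist","roller"):
    k=m["mask"]; r=cv2.minAreaRect(np.argwhere(k)[:,::-1].astype(np.float32)); print(m["confidence"],r)
    if not 300<r[0][0]<340: continue
    xs=np.array([240,280,320,360,400]); ys=[np.where(k[:,x])[0] for x in xs]
    t=np.array([y.min() for y in ys]); b=np.array([y.max()+1 for y in ys]); print(t,b)
    print("mid@.065",f(pix2w(c,np.c_[xs,(t+b)/2],.065,s)))
print("lid edge",f(pix2w(c,[[214,154],[432,157]],.04,s)))
print("sheet far edge",f(pix2w(c,[[250,311],[388,311],[319.5,267]],.04,s)))
print("roller ends",f(pix2w(c,[[220,205],[422,205]],.065,s)))
E
```

```text
t 3.8 tcp [ 0.4737 -0.0216  0.1805]
0.7 ((323.5, 207.5), (57.0, 203.0), 90.0)
[180 180 179 179 180] [236 235 235 234 234]
mid@.065 [[-0.074  -0.0776]
 [-0.0746 -0.041 ]
 [-0.0751 -0.0044]
 [-0.0757  0.0321]
 [-0.0753  0.0687]]
0.62 ((546.9999389648438, 48.49999237060547), (96.99998474121094, 183.99996948242188), 90.0)
lid edge [[-0.1203 -0.1059]
 [-0.1178  0.1027]]
sheet far edge [[ 0.0531 -0.082 ]
 [ 0.0527  0.0711]
 [-0.0011 -0.0049]]
roller ends [[-0.0769 -0.0957]
 [-0.0772  0.0886]]
```

```bash
python3 -m jog '[{"x":0.3,"y":0.2,"z":-1.5,"wx":0,"wy":0,"wz":-0.01},{"x":0.5,"y":0.3,"z":-3.5,"wx":0,"wy":0,"wz":-0.01},{"x":0.5,"y":0.3,"z":-5.5,"wx":0,"wy":0,"wz":-0.01},{"x":0.5,"y":0.3,"z":-7,"wx":0,"wy":0,"wz":-0.01},{"x":0.5,"y":0.3,"z":-7.8,"wx":0,"wy":0,"wz":-0.01},{"x":0.5,"y":0.3,"z":-8.2,"wx":0,"wy":0,"wz":-0.01},{"x":0.5,"y":0.3,"z":-8.2,"wx":0,"wy":0,"wz":-0.01}]' 0
```

```text
time: 4.6
tool_pos: [0.4798, -0.0191, 0.0998]
eef_rot: [0.176, 1.563, -0.176]
contact_force: [0.0, 0.3, 1.0]
gripper_width: 1.002
```

```bash
python3 - <<'E'
from h import *
wr("","pics/w3.png")
c=read_camera("scene"); cv2.imwrite("pics/s3.png",cv2.resize(c["frame"][130:300,230:420,::-1],None,fx=4,fy=3.5))
E
```

```text
t 4.6 tcp [ 0.4798 -0.0191  0.0998]
```

View pics/w3.png

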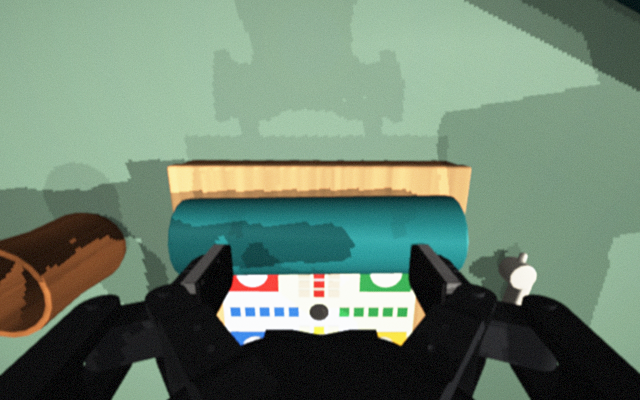

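View pics/s3.png

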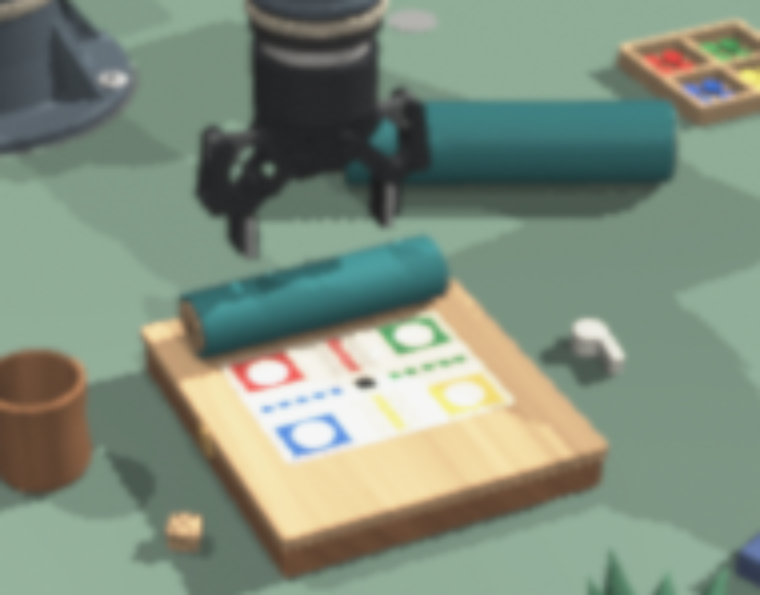

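The fingers hang over the roller, still clear of it by about 2 cm. The roller spans columns 170–467 in the wrist view. I'll go down gently until contact.

```bash
python3 -m jog '[{"x":0,"y":0,"z":-1,"wx":0,"wy":0,"wz":0},{"x":0,"y":0,"z":-1.6,"wx":0,"wy":0,"wz":0},{"x":0,"y":0,"z":-2,"wx":0,"wy":0,"wz":0},{"x":0,"y":0,"z":-2.1,"wx":0,"wy":0,"wz":0}]' 0; python3 -m jog '[{"x":0,"y":0,"z":-0.1,"wx":0,"wy":0,"wz":0},{"x":0,"y":0,"z":-0.2,"wx":0,"wy":0,"wz":0},{"x":0,"y":0,"z":-0.2,"wx":0,"wy":0,"wz":0}]' 0
```

```text
time: 5.1
tool_pos: [0.4791, -0.0188, 0.0776]
eef_rot: [0.175, 1.565, -0.175]
contact_force: [-1.1, 0.7, -0.3]
gripper_width: 1.001
time: 5.4
tool_pos: [0.4802, -0.0189, 0.0768]
eef_rot: [0.175, 1.562, -0.175]
contact_force: [-0.8, -0.2, 2.9]
gripper_width: 0.997
```

```bash
python3 -m jog '[{"x":0,"y":0,"z":-0.05,"wx":0,"wy":0,"wz":0},{"x":0,"y":0,"z":-0.1,"wx":0,"wy":0,"wz":0}]' 0; python3 -m jog '[{"x":0,"y":0,"z":-0.05,"wx":0,"wy":0,"wz":0},{"x":0,"y":0,"z":-0.1,"wx":0,"wy":0,"wz":0}]' 0
```

```text
time: 5.6
tool_pos: [0.4809, -0.0191, 0.0766]
eef_rot: [0.175, 1.56, -0.175]
contact_force: [-1.0, -1.1, 15.9]
gripper_width: 1.0
time: 5.8
tool_pos: [0.4819, -0.0193, 0.0765]
eef_rot: [0.175, 1.558, -0.175]
contact_force: [-1.1, -3.0, 23.8]
gripper_width: 0.999
```

```bash
python3 -m jog '[{"x":0.3,"y":-0.065,"z":0,"wx":0,"wy":0,"wz":0},{"x":0.65,"y":-0.14,"z":0,"wx":0,"wy":0,"wz":0},{"x":1.0,"y":-0.22,"z":0,"wx":0,"wy":0,"wz":0},{"x":1.3,"y":-0.285,"z":0,"wx":0,"wy":0,"wz":0},{"x":1.6,"y":-0.35,"z":0,"wx":0,"wy":0,"wz":0}]' 0; python3 - <<'E'
from h import *
wr("","pics/w4.png")
c=read_camera("top"); cv2.imwrite("pics/t4.png",cv2.resize(c["frame"][120:240,260:400,::-1],None,fx=5,fy=5))
E
```

```text
time: 6.3
tool_pos: [0.4979, -0.0227, 0.0766]
eef_rot: [0.175, 1.558, -0.175]
contact_force: [-1.2, -1.1, 20.1]
gripper_width: 0.998
t 6.3 tcp [ 0.4979 -0.0227  0.0766]
```

View pics/w4.png

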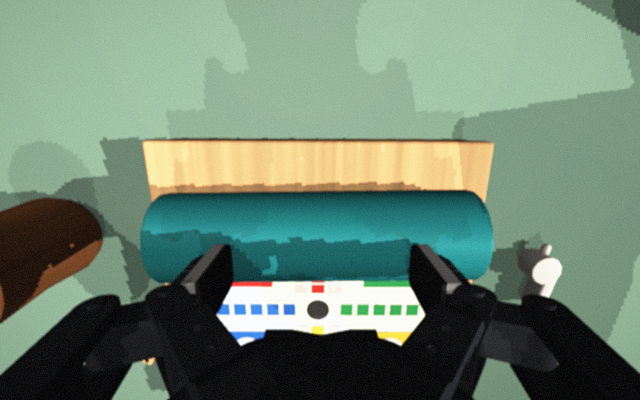

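```bash
python3 -m jog '[{"x":0.3,"y":-0.065,"z":0,"wx":0,"wy":0,"wz":0},{"x":0.65,"y":-0.14,"z":0,"wx":0,"wy":0,"wz":0},{"x":1.0,"y":-0.22,"z":0,"wx":0,"wy":0,"wz":0},{"x":1.2,"y":-0.26,"z":0,"wx":0,"wy":0,"wz":0}]' 0; cat >> h.py <<'E'
def meas(tag):
    s,c=wr("",f"pics/w_{tag}.png")
    C=np.array([.5595,-.0365]); yaw=-.216; ex=np.array([np.cos(yaw),np.sin(yaw)]); ey=np.array([-ex[1],ex[0]])
    f=lambda w:np.c_[(w[:,:2]-C)@ex,(w[:,:2]-C)@ey]*1000
    print("tcp box",f(s["tool_pos"][None]).round(1),"yaw",np.arctan2(*R.from_rotvec(s["eef_rot"]).as_matrix()[[1,0],2]).round(4))
    c=read_camera("top"); cv2.imwrite(f"pics/t_{tag}.png",cv2.resize(c["frame"][120:240,260:400,::-1],None,fx=5,fy=5))
    c2=read_camera("scene"); cv2.imwrite(f"pics/s_{tag}.png",cv2.resize(c2["frame"][180:300,250:390,::-1],None,fx=5,fy=5))
    for m in cut_out("scene","roller"):
        r=cv2.minAreaRect(np.argwhere(m["mask"])[:,::-1].astype(np.float32))
        w=f(pix2w(c2,[r[0]],.065))[0]
        if abs(w[0])<130 and abs(w[1])<60: print("scene c",w.round(1),m["confidence"],r)
    for m in mark_of("scene","roller"):
        w=f(pix2w(c2,[m["at"]],.065))[0]
        if abs(w[0])<130 and abs(w[1])<60: print("scene mark",w.round(1),m["confidence"])
E
python3 -c "
from h import *
meas('a')"
```

```text
time: 6.8
tool_pos: [0.5099, -0.0253, 0.0764]
eef_rot: [0.175, 1.558, -0.175]
contact_force: [-0.0, -1.2, 15.9]
gripper_width: 1.0
t 6.8 tcp [ 0.5099 -0.0253  0.0764]
tcp box [[-50.8   0.3]] yaw -0.2229
scene c [-59.   -2.5] 0.98 ((310.77777099609375, 217.26487731933594), (20.591175079345703, 69.54251861572266), 73.1785888671875)
scene mark [-45.1  -1.2] 0.71
```

View pics/s_a.png

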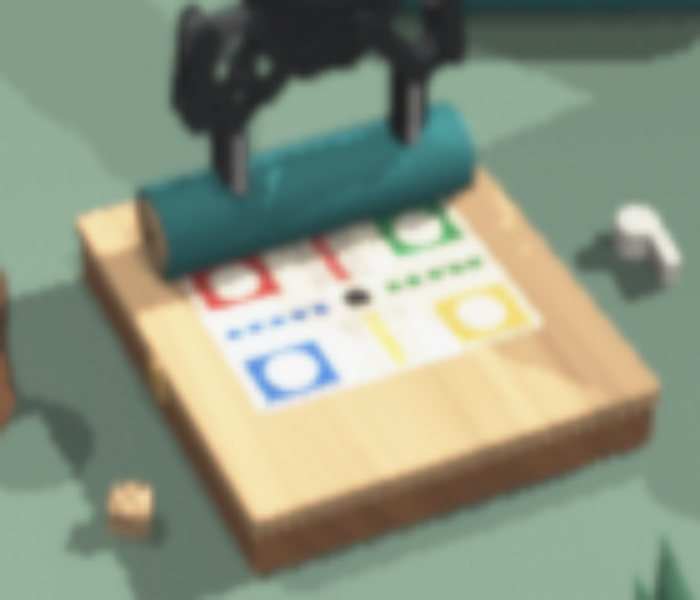

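View pics/t_a.png

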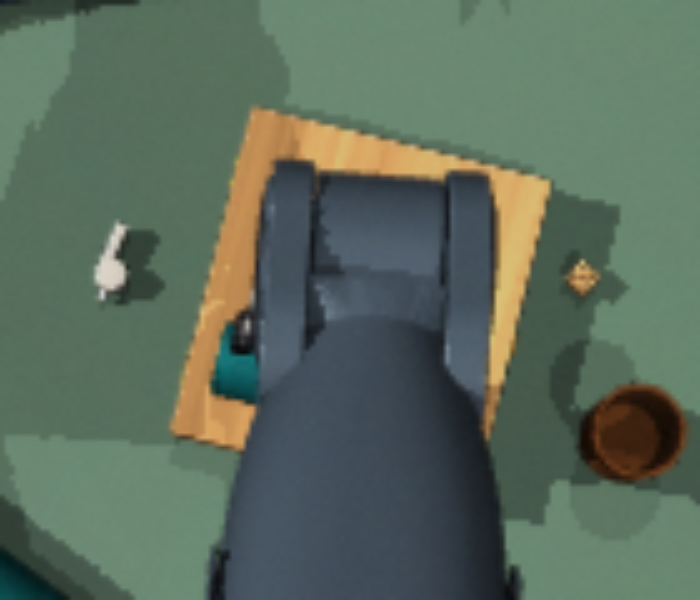

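```bash
python3 -m jog '[{"x":0,"y":0,"z":0.4,"wx":0,"wy":0,"wz":0},{"x":0,"y":0,"z":0.8,"wx":0,"wy":0,"wz":0},{"x":-0.9,"y":0.2,"z":0.8,"wx":0,"wy":0,"wz":0},{"x":-1.7,"y":0.37,"z":0.8,"wx":0,"wy":0,"wz":0},{"x":-1.7,"y":0.37,"z":0.8,"wx":0,"wy":0,"wz":0},{"x":-1.7,"y":0.37,"z":0.4,"wx":0,"wy":0,"wz":0},{"x":-1.7,"y":0.37,"z":0.1,"wx":0,"wy":0,"wz":0},{"x":-1.7,"y":0.37,"z":0,"wx":0,"wy":0,"wz":0},{"x":-1.7,"y":0.37,"z":-0.04,"wx":0,"wy":0,"wz":0}]' 0
python3 -c "
from h import *
meas('b')"
```

```text
time: 7.95
tool_pos: [0.4934, -0.0217, 0.0762]
eef_rot: [0.175, 1.557, -0.175]
contact_force: [-1.7, -2.2, 29.3]
gripper_width: 0.999
t 7.95 tcp [ 0.4934 -0.0217  0.0762]
tcp box [[-67.8   0.3]] yaw -0.2231
scene c [-59.5  -1.9] 0.8 ((310.9220275878906, 217.0734405517578), (20.018569946289062, 69.34662628173828), 73.3007583618164)
scene mark [-48.9  -3. ] 0.68
```

Contact is about 8 mm behind the roller's top at 29 N, and the roller stayed put. Now the second stroke.

```bash
python3 -m jog '[{"x":0.3,"y":-0.065,"z":0,"wx":0,"wy":0,"wz":0},{"x":0.7,"y":-0.153,"z":0,"wx":0,"wy":0,"wz":0},{"x":1.1,"y":-0.24,"z":0,"wx":0,"wy":0,"wz":0},{"x":1.5,"y":-0.328,"z":0,"wx":0,"wy":0,"wz":0},{"x":1.9,"y":-0.416,"z":0,"wx":0,"wy":0,"wz":0},{"x":2.3,"y":-0.503,"z":0,"wx":0,"wy":0,"wz":0},{"x":2.7,"y":-0.59,"z":0,"wx":0,"wy":0,"wz":0},{"x":3.1,"y":-0.678,"z":0,"wx":0,"wy":0,"wz":0},{"x":3.3,"y":-0.722,"z":0,"wx":0,"wy":0,"wz":0},{"x":3.3,"y":-0.722,"z":0,"wx":0,"wy":0,"wz":0}]' 0
python3 -c "
from h import *
meas('c')"
```

```text
time: 9.2
tool_pos: [0.5271, -0.029, 0.0763]
eef_rot: [0.175, 1.556, -0.175]
contact_force: [2.2, -1.2, 22.9]
gripper_width: 1.006
t 9.2 tcp [ 0.5271 -0.029   0.0763]
tcp box [[-33.3   0.4]] yaw -0.223
scene c [-41.6  -1.6] 0.89 ((314.0377502441406, 221.132080078125), (20.05463981628418, 70.3285903930664), 74.05460357666016)
scene mark [-29.5  -4.9] 0.65
```

```bash
python3 -m jog '[{"x":0,"y":0,"z":0.4,"wx":0,"wy":0,"wz":0},{"x":0,"y":0,"z":0.8,"wx":0,"wy":0,"wz":0},{"x":-0.9,"y":0.2,"z":0.8,"wx":0,"wy":0,"wz":0},{"x":-1.7,"y":0.37,"z":0.8,"wx":0,"wy":0,"wz":0},{"x":-1.7,"y":0.37,"z":0.8,"wx":0,"wy":0,"wz":0},{"x":-1.7,"y":0.37,"z":0.4,"wx":0,"wy":0,"wz":0},{"x":-1.7,"y":0.37,"z":0.1,"wx":0,"wy":0,"wz":0},{"x":-1.7,"y":0.37,"z":0,"wx":0,"wy":0,"wz":0},{"x":-1.7,"y":0.37,"z":0,"wx":0,"wy":0,"wz":0}]' 0
python3 -m jog '[{"x":0.3,"y":-0.065,"z":0,"wx":0,"wy":0,"wz":0},{"x":0.7,"y":-0.153,"z":0,"wx":0,"wy":0,"wz":0},{"x":1.1,"y":-0.24,"z":0,"wx":0,"wy":0,"wz":0},{"x":1.5,"y":-0.328,"z":0,"wx":0,"wy":0,"wz":0},{"x":1.9,"y":-0.416,"z":0,"wx":0,"wy":0,"wz":0},{"x":2.3,"y":-0.503,"z":0,"wx":0,"wy":0,"wz":0},{"x":2.7,"y":-0.59,"z":0,"wx":0,"wy":0,"wz":0},{"x":3.1,"y":-0.678,"z":0,"wx":0,"wy":0,"wz":0},{"x":3.4,"y":-0.744,"z":0,"wx":0,"wy":0,"wz":0},{"x":3.4,"y":-0.744,"z":0,"wx":0,"wy":0,"wz":0}]' 0
python3 -c "
from h import *
meas('d')"
```

```text
time: 10.35
tool_pos: [0.5091, -0.0252, 0.0761]
eef_rot: [0.175, 1.558, -0.175]
contact_force: [-1.4, -1.9, 23.8]
gripper_width: 1.0
time: 11.35
tool_pos: [0.5441, -0.0327, 0.0764]
eef_rot: [0.175, 1.556, -0.175]
contact_force: [1.0, -1.2, 22.0]
gripper_width: 1.003
t 11.35 tcp [ 0.5441 -0.0327  0.0764]
tcp box [[-15.9   0.4]] yaw -0.223
scene c [-23.1  -2.1] 0.87 ((317.0408630371094, 225.4875946044922), (20.880496978759766, 71.25341796875), 73.11320495605469)
scene mark [-19.6  -3.6] 0.67
scene mark [106.6 -17.7] 0.66
```

View pics/w_d.png

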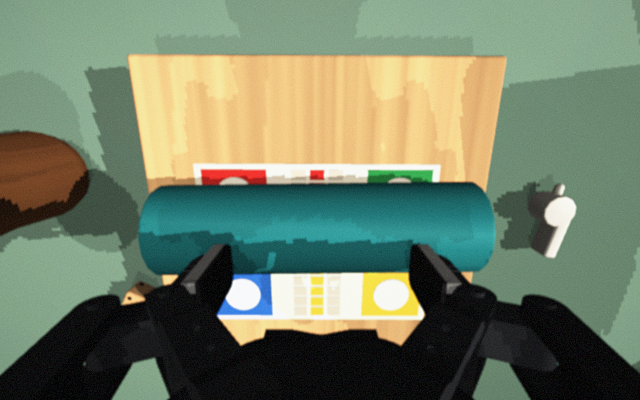

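View pics/s_d.png

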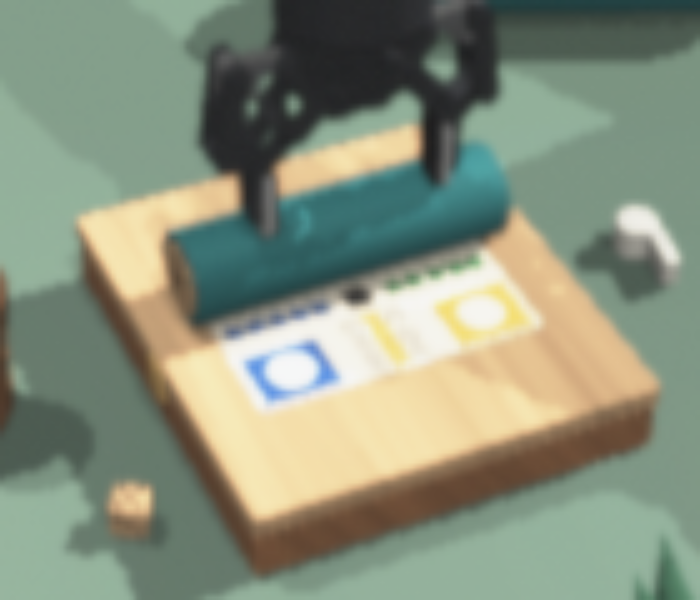

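The roller is at mid-sheet and square: the sheet edge at row 164 and the roller edge at row 183 are both level. I'll continue.

```bash
python3 -m jog '[{"x":0,"y":0,"z":0.4,"wx":0,"wy":0,"wz":0},{"x":0,"y":0,"z":0.8,"wx":0,"wy":0,"wz":0},{"x":-0.9,"y":0.2,"z":0.8,"wx":0,"wy":0,"wz":0},{"x":-1.7,"y":0.37,"z":0.8,"wx":0,"wy":0,"wz":0},{"x":-1.7,"y":0.37,"z":0.8,"wx":0,"wy":0,"wz":0},{"x":-1.7,"y":0.37,"z":0.4,"wx":0,"wy":0,"wz":0},{"x":-1.7,"y":0.37,"z":0.1,"wx":0,"wy":0,"wz":0},{"x":-1.7,"y":0.37,"z":0,"wx":0,"wy":0,"wz":0},{"x":-1.7,"y":0.37,"z":0,"wx":0,"wy":0,"wz":0}]' 0
python3 -m jog '[{"x":0.3,"y":-0.065,"z":0,"wx":0,"wy":0,"wz":0},{"x":0.7,"y":-0.153,"z":0,"wx":0,"wy":0,"wz":0},{"x":1.1,"y":-0.24,"z":0,"wx":0,"wy":0,"wz":0},{"x":1.5,"y":-0.328,"z":0,"wx":0,"wy":0,"wz":0},{"x":1.9,"y":-0.416,"z":0,"wx":0,"wy":0,"wz":0},{"x":2.3,"y":-0.503,"z":0,"wx":0,"wy":0,"wz":0},{"x":2.7,"y":-0.59,"z":0,"wx":0,"wy":0,"wz":0},{"x":3.1,"y":-0.678,"z":0,"wx":0,"wy":0,"wz":0},{"x":3.4,"y":-0.744,"z":0,"wx":0,"wy":0,"wz":0},{"x":3.4,"y":-0.744,"z":0,"wx":0,"wy":0,"wz":0}]' 0
python3 -c "
from h import *
meas('e')"
```

```text
time: 12.5
tool_pos: [0.5258, -0.0289, 0.076]
eef_rot: [0.175, 1.558, -0.175]
contact_force: [-1.3, -1.0, 20.8]
gripper_width: 1.0
time: 13.5
tool_pos: [0.561, -0.0364, 0.0765]
eef_rot: [0.175, 1.557, -0.175]
contact_force: [0.6, 0.2, 22.1]
gripper_width: 0.998
t 13.5 tcp [ 0.561  -0.0364  0.0765]
tcp box [[1.4 0.4]] yaw -0.223
scene c [-5.6 -1. ] 0.78 ((320.5137634277344, 229.54586791992188), (20.68904685974121, 70.20866394042969), 73.3007583618164)
scene mark [ 1.8 -3.3] 0.81
scene mark [ 74.6 -42.2] 0.42
```

```bash
python3 -m jog '[{"x":0,"y":0,"z":0.4,"wx":0,"wy":0,"wz":0},{"x":0,"y":0,"z":0.8,"wx":0,"wy":0,"wz":0},{"x":-0.9,"y":0.2,"z":0.8,"wx":0,"wy":0,"wz":0},{"x":-1.7,"y":0.37,"z":0.8,"wx":0,"wy":0,"wz":0},{"x":-1.7,"y":0.37,"z":0.8,"wx":0,"wy":0,"wz":0},{"x":-1.7,"y":0.37,"z":0.4,"wx":0,"wy":0,"wz":0},{"x":-1.7,"y":0.37,"z":0.1,"wx":0,"wy":0,"wz":0},{"x":-1.7,"y":0.37,"z":0,"wx":0,"wy":0,"wz":0},{"x":-1.7,"y":0.37,"z":0,"wx":0,"wy":0,"wz":0}]' 0
python3 -m jog '[{"x":0.3,"y":-0.065,"z":0,"wx":0,"wy":0,"wz":0},{"x":0.7,"y":-0.153,"z":0,"wx":0,"wy":0,"wz":0},{"x":1.1,"y":-0.24,"z":0,"wx":0,"wy":0,"wz":0},{"x":1.5,"y":-0.328,"z":0,"wx":0,"wy":0,"wz":0},{"x":1.9,"y":-0.416,"z":0,"wx":0,"wy":0,"wz":0},{"x":2.3,"y":-0.503,"z":0,"wx":0,"wy":0,"wz":0},{"x":2.7,"y":-0.59,"z":0,"wx":0,"wy":0,"wz":0},{"x":3.1,"y":-0.678,"z":0,"wx":0,"wy":0,"wz":0},{"x":3.4,"y":-0.744,"z":0,"wx":0,"wy":0,"wz":0},{"x":3.4,"y":-0.744,"z":0,"wx":0,"wy":0,"wz":0}]' 0
python3 -c "
from h import *
meas('f')"
```

```text
time: 14.65
tool_pos: [0.5424, -0.0325, 0.0758]
eef_rot: [0.175, 1.559, -0.175]
contact_force: [-2.2, -0.7, 19.6]
gripper_width: 0.995
time: 15.65
tool_pos: [0.5779, -0.0401, 0.0766]
eef_rot: [0.175, 1.557, -0.175]
contact_force: [0.3, -0.3, 22.3]
gripper_width: 1.0
t 15.65 tcp [ 0.5779 -0.0401  0.0766]
tcp box [[18.7  0.4]] yaw -0.223
scene c [13.9 -1.7] 0.56 ((323.7531433105469, 234.36492919921875), (21.020587921142578, 72.1207504272461), 73.68614959716797)
scene mark [20.2 -2.3] 0.73
```

View pics/w_f.png

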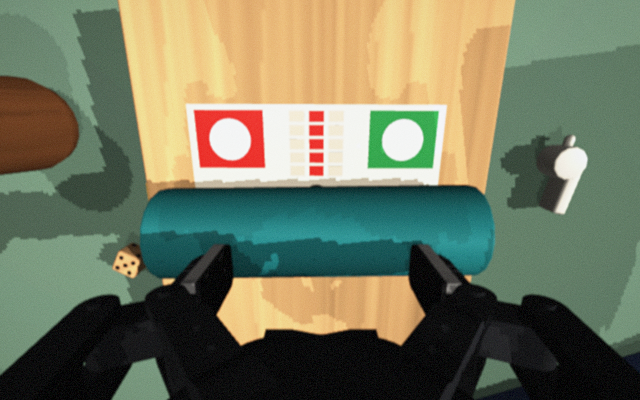

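```bash
python3 -m jog '[{"x":0,"y":0,"z":0.4,"wx":0,"wy":0,"wz":0},{"x":0,"y":0,"z":0.8,"wx":0,"wy":0,"wz":0},{"x":-0.7,"y":0.15,"z":0.8,"wx":0,"wy":0,"wz":0},{"x":-1.4,"y":0.307,"z":0.8,"wx":0,"wy":0,"wz":0},{"x":-1.4,"y":0.307,"z":0.8,"wx":0,"wy":0,"wz":0},{"x":-1.4,"y":0.307,"z":0.4,"wx":0,"wy":0,"wz":0},{"x":-1.4,"y":0.307,"z":0.1,"wx":0,"wy":0,"wz":0},{"x":-1.4,"y":0.307,"z":0,"wx":0,"wy":0,"wz":0},{"x":-1.4,"y":0.307,"z":0,"wx":0,"wy":0,"wz":0}]' 0
python3 -m jog '[{"x":0.3,"y":-0.065,"z":0,"wx":0,"wy":0,"wz":0},{"x":0.7,"y":-0.153,"z":0,"wx":0,"wy":0,"wz":0},{"x":1.1,"y":-0.24,"z":0,"wx":0,"wy":0,"wz":0},{"x":1.5,"y":-0.328,"z":0,"wx":0,"wy":0,"wz":0},{"x":1.9,"y":-0.416,"z":0,"wx":0,"wy":0,"wz":0},{"x":2.3,"y":-0.503,"z":0,"wx":0,"wy":0,"wz":0},{"x":2.7,"y":-0.59,"z":0,"wx":0,"wy":0,"wz":0},{"x":3.1,"y":-0.678,"z":0,"wx":0,"wy":0,"wz":0},{"x":3.3,"y":-0.722,"z":0,"wx":0,"wy":0,"wz":0},{"x":3.3,"y":-0.722,"z":0,"wx":0,"wy":0,"wz":0}]' 0
python3 -c "
from h import *
meas('g')"
```

```text
time: 16.8
tool_pos: [0.5629, -0.037, 0.0762]
eef_rot: [0.175, 1.558, -0.175]
contact_force: [-0.9, -1.2, 20.4]
gripper_width: 1.001
time: 17.8
tool_pos: [0.5967, -0.0443, 0.0765]
eef_rot: [0.175, 1.557, -0.175]
contact_force: [1.1, -0.0, 21.3]
gripper_width: 0.998
t 17.8 tcp [ 0.5967 -0.0443  0.0765]
tcp box [[38.   0.4]] yaw -0.2229
scene c [32.2 -2. ] 0.83 ((327.0243225097656, 238.95404052734375), (22.865175247192383, 72.71273040771484), 72.89727020263672)
scene mark [29.4  2. ] 0.82
```

```bash
python3 -m jog '[{"x":0,"y":0,"z":0.4,"wx":0,"wy":0,"wz":0},{"x":0,"y":0,"z":0.8,"wx":0,"wy":0,"wz":0},{"x":-0.8,"y":0.17,"z":0.8,"wx":0,"wy":0,"wz":0},{"x":-1.6,"y":0.35,"z":0.8,"wx":0,"wy":0,"wz":0},{"x":-1.6,"y":0.35,"z":0.8,"wx":0,"wy":0,"wz":0},{"x":-1.6,"y":0.35,"z":0.4,"wx":0,"wy":0,"wz":0},{"x":-1.6,"y":0.35,"z":0.1,"wx":0,"wy":0,"wz":0},{"x":-1.6,"y":0.35,"z":0,"wx":0,"wy":0,"wz":0},{"x":-1.6,"y":0.35,"z":0,"wx":0,"wy":0,"wz":0}]' 0
python3 -m jog '[{"x":0.3,"y":-0.065,"z":0,"wx":0,"wy":0,"wz":0},{"x":0.7,"y":-0.153,"z":0,"wx":0,"wy":0,"wz":0},{"x":1.1,"y":-0.24,"z":0,"wx":0,"wy":0,"wz":0},{"x":1.5,"y":-0.328,"z":0,"wx":0,"wy":0,"wz":0},{"x":1.9,"y":-0.416,"z":0,"wx":0,"wy":0,"wz":0},{"x":2.3,"y":-0.503,"z":0,"wx":0,"wy":0,"wz":0},{"x":2.7,"y":-0.59,"z":0,"wx":0,"wy":0,"wz":0},{"x":3.1,"y":-0.678,"z":0,"wx":0,"wy":0,"wz":0},{"x":3.3,"y":-0.722,"z":0,"wx":0,"wy":0,"wz":0},{"x":3.3,"y":-0.722,"z":0,"wx":0,"wy":0,"wz":0}]' 0
python3 -c "
from h import *
meas('i')"
```

```text
time: 18.95
tool_pos: [0.5797, -0.0407, 0.0761]
eef_rot: [0.175, 1.558, -0.175]
contact_force: [-2.3, -1.5, 18.9]
gripper_width: 1.003
time: 19.95
tool_pos: [0.6136, -0.048, 0.0765]
eef_rot: [0.175, 1.557, -0.175]
contact_force: [0.3, 0.4, 20.6]
gripper_width: 1.003
t 19.95 tcp [ 0.6136 -0.048   0.0765]
tcp box [[55.3  0.4]] yaw -0.2229
scene c [50.6 -2.8] 0.6 ((330.18121337890625, 243.756591796875), (22.325605392456055, 72.70272064208984), 73.20162963867188)
scene mark [62.3 -2.8] 0.8
```

View pics/s_i.png

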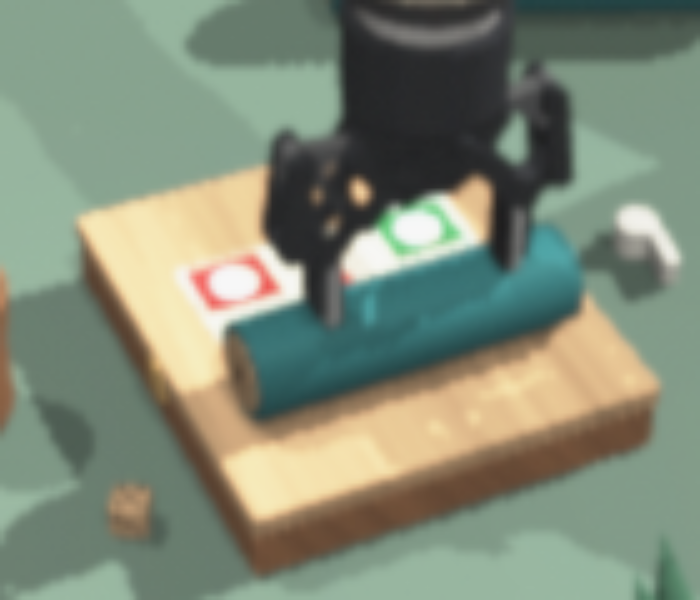

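View pics/w_i.png

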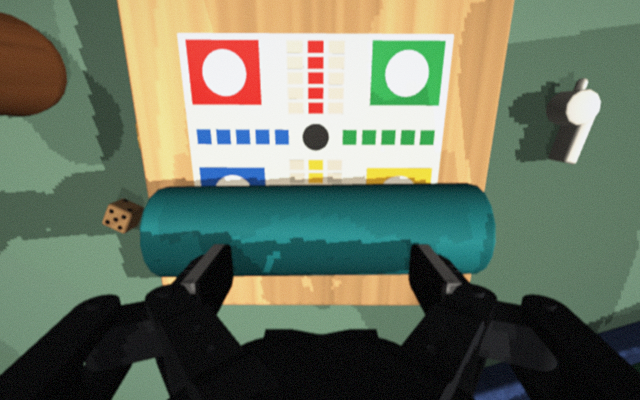

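The roller is square and still on the sheet's last rows, at about x = +48 mm on the box. Two more strokes should finish it.

```bash
python3 -m jog '[{"x":0,"y":0,"z":0.4,"wx":0,"wy":0,"wz":0},{"x":0,"y":0,"z":0.8,"wx":0,"wy":0,"wz":0},{"x":-0.8,"y":0.17,"z":0.8,"wx":0,"wy":0,"wz":0},{"x":-1.6,"y":0.35,"z":0.8,"wx":0,"wy":0,"wz":0},{"x":-1.6,"y":0.35,"z":0.8,"wx":0,"wy":0,"wz":0},{"x":-1.6,"y":0.35,"z":0.4,"wx":0,"wy":0,"wz":0},{"x":-1.6,"y":0.35,"z":0.1,"wx":0,"wy":0,"wz":0},{"x":-1.6,"y":0.35,"z":0,"wx":0,"wy":0,"wz":0},{"x":-1.6,"y":0.35,"z":0,"wx":0,"wy":0,"wz":0}]' 0
python3 -m jog '[{"x":0.3,"y":-0.065,"z":0,"wx":0,"wy":0,"wz":0},{"x":0.7,"y":-0.153,"z":0,"wx":0,"wy":0,"wz":0},{"x":1.1,"y":-0.24,"z":0,"wx":0,"wy":0,"wz":0},{"x":1.5,"y":-0.328,"z":0,"wx":0,"wy":0,"wz":0},{"x":1.9,"y":-0.416,"z":0,"wx":0,"wy":0,"wz":0},{"x":2.3,"y":-0.503,"z":0,"wx":0,"wy":0,"wz":0},{"x":2.7,"y":-0.59,"z":0,"wx":0,"wy":0,"wz":0},{"x":3.1,"y":-0.678,"z":0,"wx":0,"wy":0,"wz":0},{"x":3.3,"y":-0.722,"z":0,"wx":0,"wy":0,"wz":0},{"x":3.3,"y":-0.722,"z":0,"wx":0,"wy":0,"wz":0}]' 0
python3 -c "
from h import *
meas('j')"
```

```text
time: 21.1
tool_pos: [0.5966, -0.0444, 0.0761]
eef_rot: [0.175, 1.559, -0.175]
contact_force: [-1.4, -1.1, 18.0]
gripper_width: 0.997
time: 22.1
tool_pos: [0.6305, -0.0517, 0.0766]
eef_rot: [0.175, 1.557, -0.175]
contact_force: [1.0, 0.1, 20.3]
gripper_width: 0.997
t 22.1 tcp [ 0.6305 -0.0517  0.0766]
tcp box [[72.6  0.4]] yaw -0.2229
scene c [66.8 -1.4] 0.79 ((333.79736328125, 247.79176330566406), (22.870216369628906, 74.93461608886719), 72.34988403320312)
scene mark [72.4 -0.8] 0.98
```

```bash
python3 -m jog '[{"x":0,"y":0,"z":0.4,"wx":0,"wy":0,"wz":0},{"x":0,"y":0,"z":0.8,"wx":0,"wy":0,"wz":0},{"x":-0.8,"y":0.17,"z":0.8,"wx":0,"wy":0,"wz":0},{"x":-1.6,"y":0.35,"z":0.8,"wx":0,"wy":0,"wz":0},{"x":-1.6,"y":0.35,"z":0.8,"wx":0,"wy":0,"wz":0},{"x":-1.6,"y":0.35,"z":0.4,"wx":0,"wy":0,"wz":0},{"x":-1.6,"y":0.35,"z":0.1,"wx":0,"wy":0,"wz":0},{"x":-1.6,"y":0.35,"z":0,"wx":0,"wy":0,"wz":0},{"x":-1.6,"y":0.35,"z":0,"wx":0,"wy":0,"wz":0}]' 0
python3 -m jog '[{"x":0.3,"y":-0.065,"z":0,"wx":0,"wy":0,"wz":0},{"x":0.7,"y":-0.153,"z":0,"wx":0,"wy":0,"wz":0},{"x":1.1,"y":-0.24,"z":0,"wx":0,"wy":0,"wz":0},{"x":1.5,"y":-0.328,"z":0,"wx":0,"wy":0,"wz":0},{"x":1.9,"y":-0.416,"z":0,"wx":0,"wy":0,"wz":0},{"x":2.3,"y":-0.503,"z":0,"wx":0,"wy":0,"wz":0},{"x":2.7,"y":-0.59,"z":0,"wx":0,"wy":0,"wz":0},{"x":2.9,"y":-0.635,"z":0,"wx":0,"wy":0,"wz":0},{"x":2.9,"y":-0.635,"z":0,"wx":0,"wy":0,"wz":0},{"x":2.9,"y":-0.635,"z":0,"wx":0,"wy":0,"wz":0}]' 0
python3 -c "
from h import *
meas('k')"
```

```text
time: 23.25
tool_pos: [0.6134, -0.0481, 0.076]
eef_rot: [0.175, 1.559, -0.175]
contact_force: [-1.8, -1.0, 16.9]
gripper_width: 1.0
time: 24.25
tool_pos: [0.6433, -0.0545, 0.0766]
eef_rot: [0.175, 1.557, -0.175]
contact_force: [1.0, -0.2, 19.5]
gripper_width: 0.999
t 24.25 tcp [ 0.6433 -0.0545  0.0766]
tcp box [[85.7  0.4]] yaw -0.223
scene c [83.2 -1.7] 0.64 ((336.8999938964844, 252.20004272460938), (22.45216941833496, 75.57842254638672), 71.56504821777344)
```

View pics/w_k.png

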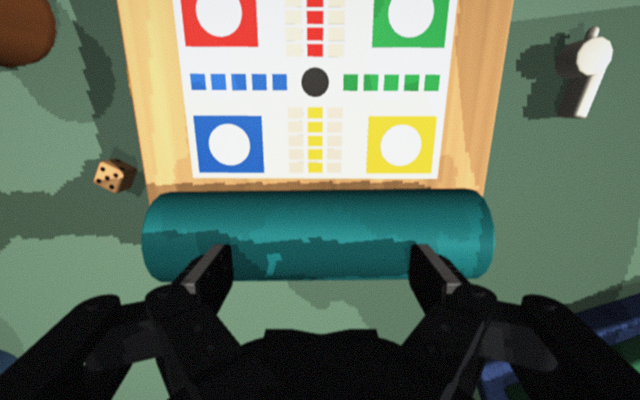

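View pics/s_k.png

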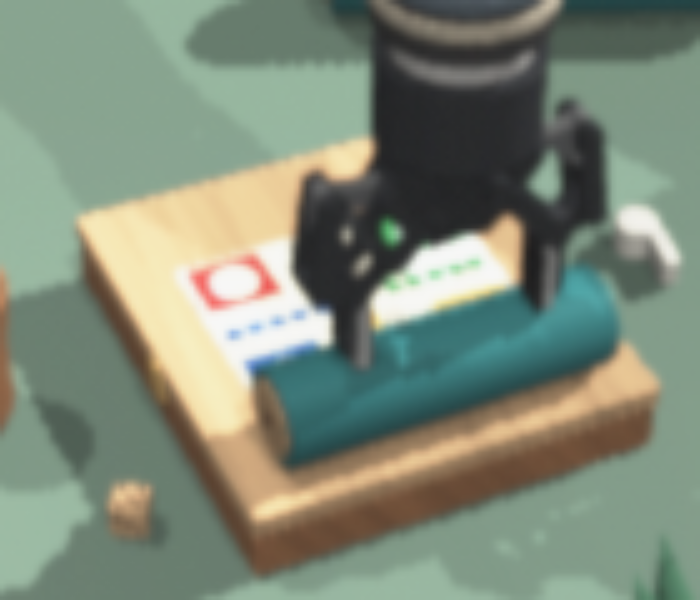

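The roller is past the sheet, on the bare far strip, and square. I'll lift straight up and back away so the top camera can check it.

```bash
python3 -m jog '[{"x":0,"y":0,"z":0.3,"wx":0,"wy":0,"wz":0},{"x":0,"y":0,"z":1,"wx":0,"wy":0,"wz":0},{"x":0,"y":0,"z":3,"wx":0,"wy":0,"wz":0},{"x":0,"y":0,"z":6,"wx":0,"wy":0,"wz":0},{"x":0,"y":0,"z":10,"wx":0,"wy":0,"wz":0},{"x":-3,"y":0,"z":13,"wx":0,"wy":0,"wz":0},{"x":-7,"y":0,"z":15,"wx":0,"wy":0,"wz":0},{"x":-11,"y":0,"z":16,"wx":0,"wy":0,"wz":0},{"x":-15,"y":0,"z":16,"wx":0,"wy":0,"wz":0},{"x":-19,"y":0,"z":16,"wx":0,"wy":0,"wz":0}]' 0
python3 -m jog '[{"x":-4,"y":0,"z":0,"wx":0,"wy":0,"wz":0},{"x":-8,"y":0,"z":0,"wx":0,"wy":0,"wz":0},{"x":-11,"y":0,"z":0,"wx":0,"wy":0,"wz":0},{"x":-13,"y":0,"z":0,"wx":0,"wy":0,"wz":0},{"x":-13,"y":0,"z":0,"wx":0,"wy":0,"wz":0}]' 0
python3 - <<'E'
from h import *
meas('z')
c=read_camera("top")
C=np.array([.5595,-.0365]); yaw=-.216; ex=np.array([np.cos(yaw),np.sin(yaw)]); ey=np.array([-ex[1],ex[0]])
for m in cut_out("top","roller"):
    r=cv2.minAreaRect(np.argwhere(m["mask"])[:,::-1].astype(np.float32))
    b=pix2w(c,cv2.boxPoints(r),.065); print(m["confidence"],r[2],(np.c_[(b[:,:2]-C)@ex,(b[:,:2]-C)@ey]*1000).round(1).tolist(),((b.mean(0)[:2]-C)@np.c_[ex,ey]*1000).round(1))
E
```

```text
time: 25.5
tool_pos: [0.449, -0.0541, 0.234]
eef_rot: [0.175, 1.564, -0.175]
contact_force: [-0.2, 0.5, 0.8]
gripper_width: 1.005
time: 26.0
tool_pos: [0.3182, -0.054, 0.2341]
eef_rot: [0.175, 1.564, -0.175]
contact_force: [0.6, 0.2, 0.0]
gripper_width: 0.999
t 26.0 tcp [ 0.3182 -0.054   0.2341]
tcp box [[-232.   -68.8]] yaw -0.2233
scene mark [85.  -7.6] 0.74
0.95 12.52880859375 [[57.4, 88.0], [108.6, 88.9], [111.2, -85.6], [60.0, -86.1]] [84.3  1.3]
0.8 86.42366790771484 [[-272.2, -204.8], [-207.9, -417.4], [-276.7, -437.0], [-340.6, -225.0]] [-274.4 -321. ]
0.55 36.869895935058594 [[-221.7, 360.1], [-157.3, 333.1], [-256.1, 104.0], [-319.9, 131.6]] [-238.8  232.2]
```

View pics/t_z.png

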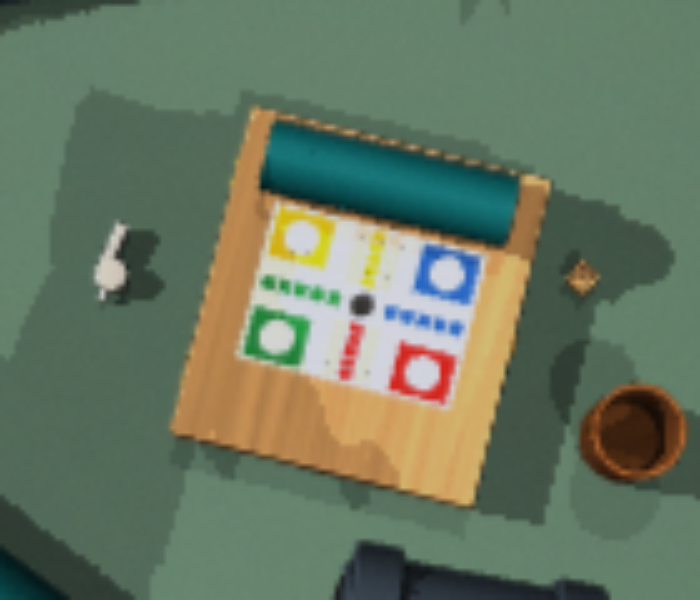

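The roller's centre is at (+84, +1) mm on the box, on the bare strip. It is square within about 0.02 rad and inside the lid's sides. The whistle, die and cup have not moved.

```bash
python3 -c "
from cell import *; print(hand_in())"
```

```text
the job is handed in; nothing more can be done
None
```

I rolled the sheet down with the smallest roller, the one on the lid, and left it at rest on the bare wood at the far end. The open fingertips pressed on top of it through nine strokes, at about 16–29 N wherever I read the force. Between strokes I lifted the fingers clear and the roller stayed where it was. The job was handed in at about 26 s.

- **Position:** the last top-view check puts the roller's centre at x = +84 mm, y = +1 mm on the box, fully past the sheet. It is square to the lid within about 0.02 rad, with 15–20 mm to spare at each side.
- **Other things:** the whistle, die and cup look unmoved in that view, and the gripper was well clear with no contact force. I did not check the stapler, pencil pot and tray again, but the arm did not go near them while rolling.
- **Disagreements:** during the run the network's point marks for the roller were sometimes 5–15 mm off the outlines it found. I went by the outlines, which matched the roller travel I expected. The hand-in gave no verdict.

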